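# Set and lock the bench source

## Robot

A 7-joint arm with a two-finger parallel gripper is mounted at the origin on the work surface; the furniture and walls round the work are solid. World frame = base frame: x ahead of the robot, y to its left, z up, the work surface at z = 0. Lengths are in m, angles in degrees, forces in N, time in s.
With the tool pointing down it reaches from about 0.4 to 0.85 m from the base axis. Payload 4.4 kg.
Tool frame: the origin (TCP) lies on the centre line of the jaws, within the pads' length; the fingertips stand 14 mm ahead of it and the grasp point (between the pads) lies 5 mm behind it; z points along the fingers, y is the line along which they close (so a half turn about z gives the same grasp; the last joint's range is limited). The gripper opens to 94 mm and grips with 3 to 60 N. Pads are 16 mm wide; open, the fingers measure 119 mm over their backs; the gripper's body (75 mm by 177 mm) begins 78 mm behind the grasp point.
Start: joints at [62.063, 36.005, 2.206, 86.941, -1.547, 57.084, -1.146], TCP at [0.266, -0.593, 0.219] pointing down, gripper open.
Joint ranges: [-175.42, 175.42], [-21.48, 121.26], [-71.46, 75.88], [10.55, 141.38], [-63.04, 243.04], [13.31, 113.54], [-168.57, 168.57]. Speed limits (degrees/s): [147.25, 147.25, 180, 180, 180, 180, 180].

## Interface

Orientations are given as a 3x3 rotation matrix whose columns are the frame's x, y, z axes.
In Python, from station import ctrl gives the robot as it stands. The module is installed in compiled form; this text tells all that it offers.
- The arm moves only by the tool jog_arm, never from a script. Its argument "commands" is a list that holds one entry, the list of rows, each a list of 5 numbers: the closure in counts, from 0 (fully open) to 255 (shut), then the shift along the tool's x, y, z in m, then the turn about the tool's z in degrees. A call has 1 to 20 rows; each row shifts and turns the commanded pose from where the row before left it, along the tool's axes as they then stand; what a row does not reach is not made up. A row lasts 1/10 s, in which the tool goes at most 50 mm and 8.59 degrees, less where a joint would pass 70% of its speed; a pose out of reach is approached as far as the arm can. A call is refused whole if a number of a shift passes 0.05 or a number of a turn 8.59, either way. A call with a gripper value outside its range is refused whole. The fingers move at their own pace and stop on an object; the grip force is fixed at half the most. Time passes only in rows, so rows that do not move let the fingers close. It gives the time, the measured TCP pose, the force, the opening and the grip force at its end, in the units of the state.
- ctrl.observe(): the state, without advancing time (a new reading comes with each control period).
- ctrl.get_image(name): name is "scene" or "top"; returns a dict with "pixels" (400x640x3 uint8, blue, green, red), "fov_y" (degrees; the focal length in pixels is half the picture's height over the tangent of half this angle, whatever the lens; pixels are square), "cx", "cy" (the principal point, pixels), "view" (4x4, takes a point from world to camera coordinates). Camera axes: x right, y up, looking along -z (the intrinsics and any distortion apply to the point x, -y, -z); pixel columns grow to the right and rows downward; lengths in m; the calibration is good to about 2 mm. A picture is of the moment at which its call begins. There is no depth.
- ctrl.sign_off(): hands the job in; it is judged then, once.
The state is a dict: "t": time; "joints": joint angles; "qvel": joint speeds; "joint_efforts": joint torques, N m; "ee_pos": TCP position; "eef_rot": TCP orientation; "contact_force": force on the tool from outside, world axes, zero at the start; "torque": the same for the moment, N m; "width": finger opening in m; "gripper_force": force on a finger pad.
Only numpy, scipy, OpenCV 4.12 (cv2) and the standard library are available. Lean on these libraries where they do the work, as an engineer would, in place of code of your own. Each camera call takes 0.05 s, during which the arm holds its last target. There are 200 camera calls.

## Task

The bench source on the workbench has drifted because the lock ring round its setting knob was left slack. Turn the small upper knob, by itself, until the meter's needle points at the marker on the scale, leaving the ring below it as it is; then screw the big ring down clockwise until it holds the knob firmly, without forcing it and without shifting the setting. Do not push the tape, the solder or the multimeter beside it about.

Things in the scene. Friction and masses are not known exactly. Their poses are not given: they have to be found in the camera images.
- source: bench source, fixed: grey housing 300 wide (y) x 155 deep (x), black side cheeks, panel sloping 10 deg down to its front (-x): 56 mm high in front, 83 at the back. Meter on the left of the panel (bezel 124 x 98, 10 thick), knob and ring on the right. Origin: middle of its underside; y to its left, z up
- control (a point): point of the panel face on the common axis of knob and ring. Its z axis is that axis, square out of the panel (tilted 10 deg to the front); x runs up the slope, y left. It does not turn. Free panel for 80 mm to the left, 55 mm and more to the other sides, free air beyond
- set_knob (a joint): turn of the inner knob, rad, clockwise (seen from outside) positive, range -2.1 to 2.1. Black fluted head, 41 mm across, from 23 to 47 mm above the panel face, white pointer line. Slack it turns with 0.05 N m and stays put; 1 rad moves the needle 0.4 rad the same way
- lock_ring: outer lock ring, fluted steel, 62 mm across; origin on the axis. A screw, clockwise tightens: when it bites its grip band spans 5 to 17 mm above the panel face and it rises 2 mm per rad undone. It starts 0.35 to 2 rad short of biting. Slack it turns with 0.05 N m; past the bite that grows by some 0.5 N m per rad, it sinks only about 1 mm per rad, and it stays where left
- ring_dot (a point): point on the ring's rim beside its punched dot, 30 mm from the axis; shows how far the ring has turned
- clamp_washer: keyed steel washer hidden inside the ring, cannot turn: the ring presses it on the knob's flange. About 0.007 N m of turning effort gives 1 N of pressing force, 1 rad past the bite 70 N. The ring holds firmly from 30 N, is forced above 140 N; aim at 70 N. Origin: same point as control
- needle (a joint): swing of the meter's black needle, rad, clockwise positive, 0 straight up the panel; always 0.4 x the turn of set_knob. Tip 60 mm from its pivot near the bezel's lower edge, behind a clear window
- marker (a joint): place of the small wedge-shaped limit marker on the outside of the meter's scale, rad, counted as the needle's: the needle points at it when both values agree. It stays where it is, clockwise of the needle at the start
- needle_tip (a point): tip of the needle, 60 mm from its pivot
- marker_tip (a point): the point, 60 mm from the needle's pivot, where the needle's tip has to be to point at the marker
- tape: loose roll of black tape, 67 x 74 x 19 mm, flat to the right of the source; origin: middle of its underside
- spool: loose spool of solder, 55 mm across, 33 high, to the right of the source; origin: middle of its underside
- multimeter: loose red multimeter, 78 x 155 x 49 mm, at the right of the bench; origin: middle of its underside

How it is judged (in metres and radians):
On the way:
1. the knob is turned until the needle points at the marker (tip within 3.5 mm), the ring not yet turned (its rim moved less than 10 mm) (distance between needle_tip and marker_tip below 0.0035 m and distance of ring_dot from where it was at the start of the episode below 0.01 m), for 0.2 s.
At the end, for the whole second after the job is handed in: The needle's tip is within 3.5 mm of the marker's point, and the ring, at rest, presses the washer on the knob with more than 30 N (distance between needle_tip and marker_tip below 0.0035 m and contact force between lock_ring and clamp_washer above 30 N and linear speed of lock_ring below 0.01 m/s and angular speed of lock_ring below 0.05 rad/s); the robot touches nothing.
It fails at once if the lock ring is forced (presses the washer with more than 140 N) (contact force between lock_ring and clamp_washer above 140 N).
It fails at once if the tape, the solder spool or the multimeter is pushed more than 20 mm (distance of any of tape, spool, multimeter from where it was at the start of the episode above 0.02 m).
It also fails if it takes over 72 s, if anything falls off the work surface, if the arm or the gripper's body presses on something with over 40 N, if the wrist force passes 120 N, or if a joint passes its speed limit or range.

## Working session

There is one attempt and no reset: what is moved stays moved. The work goes in short steps, Python scripts to look and compute and a tool call to move; the robot and the scene stay as the last step left them, time stands still between calls to the robot, and variables do not carry over. Pictures are saved under pics/ and viewed, at most 10 in all, crops included, and the job is handed in when it is done.

Besides the shell and the picture viewer there is one more tool, called after "Request:" as name(argument=value, ...), one argument or row to a line, values as JSON. jog_arm: Moves the arm, as the interface text tells. Its arguments: {"type":"object","properties":{"commands":{"type":"array"}},"required":["commands"]}

```bash
mkdir -p pics; cat > h.py <<'E'
import numpy as np, cv2
from station import ctrl
def shot(n,f=None):
    d=ctrl.get_image(n)
    if f: cv2.imwrite('pics/'+f,np.array(d['pixels']))
    return d
def ray(d,u,v):
    V=np.array(d['view']);f=200/np.tan(np.radians(d['fov_y'])/2)
    r=V[:3,:3].T@np.array([(u-d['cx'])/f,-(v-d['cy'])/f,-1]);o=-V[:3,:3].T@V[:3,3]
    return o,r/np.linalg.norm(r)
def proj(d,p):
    V=np.array(d['view']);f=200/np.tan(np.radians(d['fov_y'])/2)
    c=V[:3,:3]@np.array(p)+V[:3,3]
    return d['cx']+f*c[0]/-c[2], d['cy']-f*c[1]/-c[2]
def plane(d,u,v,p0,n):
    o,r=ray(d,u,v);return o+r*(np.dot(np.array(p0)-o,n)/np.dot(r,n))
E
python3 - <<'E'
from h import *
for n in('scene','top'):
    d=shot(n,n+'0.png'); print(n,{k:d[k] for k in d if k!='pixels'})
print(ctrl.observe())
E
```

```text
scene {'fov_y': 53.74361722070834, 'cx': 322.3494611602196, 'cy': 195.80533828191594, 'view': array([[-0.9922135 ,  0.12433418, -0.00730566,  0.52492131],
       [-0.11243191, -0.86890717,  0.48203672, -0.11010269],
       [ 0.05358571,  0.47910473,  0.87612055, -0.93400807],
       [ 0.        ,  0.        ,  0.        ,  1.        ]])}
top {'fov_y': 45.99210618801588, 'cx': 310.9676039614412, 'cy': 200.80381184391868, 'view': array([[-0.02252565, -0.99968268, -0.01127525, -0.09811179],
       [ 0.9851941 , -0.02411363,  0.16973841, -0.4896494 ],
       [-0.16995643, -0.00728484,  0.98542465, -0.94569852],
       [ 0.        ,  0.        ,  0.        ,  1.        ]])}
{'t': 0.1, 'joints': array([62.06291742, 36.05141395,  2.20221331, 86.98779848, -1.54784486,
       57.08450247, -1.14662577]), 'qvel': array([ 0.06945851, -0.05825961,  0.02092417, -0.15290223, -0.02418193,
        0.03675229,  0.05212321]), 'joint_efforts': array([ 1.73144384e-03, -5.50789261e+01,  1.14714202e+00, -1.87118858e+01,
       -5.20758145e-02,  1.91945513e-02,  8.54348264e-05]), 'ee_pos': array([ 0.26591913, -0.59250738,  0.2186846 ]), 'eef_rot': array([[ 9.12360977e-01,  4.09386126e-01, -6.68306057e-04],
       [ 4.09386671e-01, -9.12359745e-01,  1.49979770e-03],
       [ 4.26082417e-06, -1.64195248e-03, -9.99998652e-01]]), 'contact_force': array([ 0.05683689,  0.4256567 , -0.83188359]), 'torque': array([-0.01130956, -0.04323338, -0.06655482]), 'gripper_force': 0.0, 'width': 0.0942065632033757}
```

View pics/scene0.png

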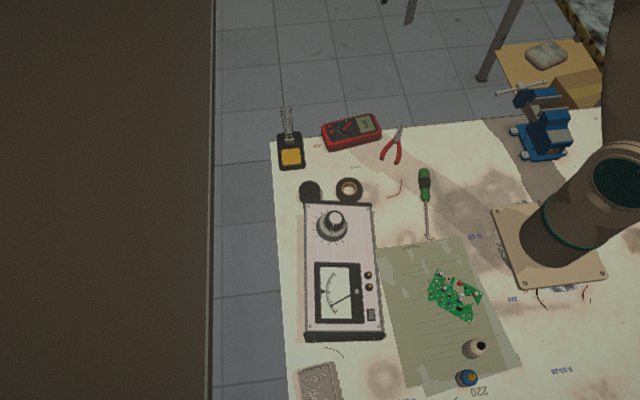

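View pics/top0.png

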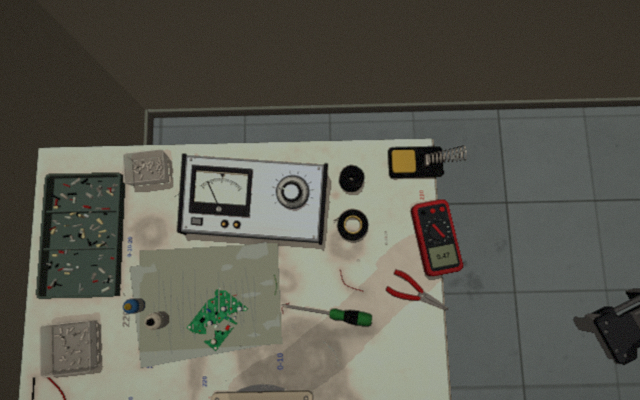

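The top view shows the source at (180–328, 153–245), the meter at (222,190) and the knob at (292,191). In the scene view the knob is at (333,220). Next I'll look at enlarged crops.

```bash
python3 - <<'E'
from h import *
a=cv2.imread('pics/top0.png')[145:255,170:340]; b=cv2.imread('pics/scene0.png')[190:350,295:395]
cv2.imwrite('pics/a.png',cv2.resize(a,None,fx=4.7,fy=4.7,interpolation=cv2.INTER_CUBIC))
cv2.imwrite('pics/b.png',cv2.resize(b,None,fx=3.75,fy=3.75,interpolation=cv2.INTER_CUBIC))
E
```

```text
(no output)
```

View pics/a.png

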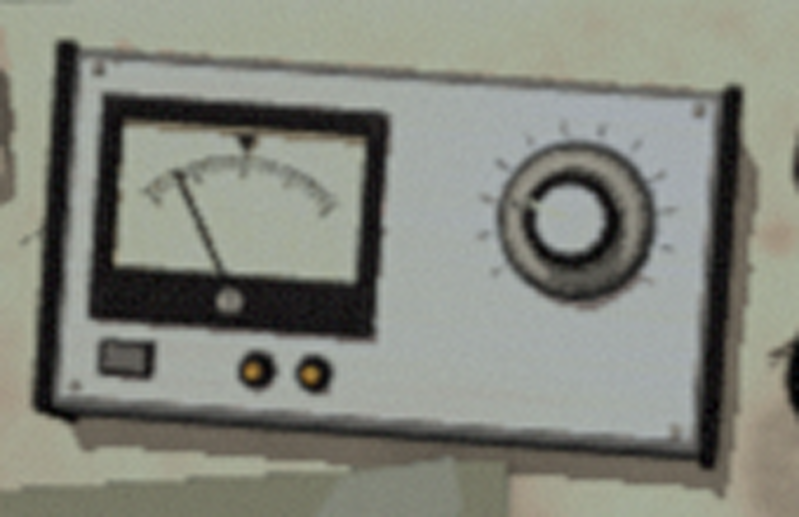

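View pics/b.png

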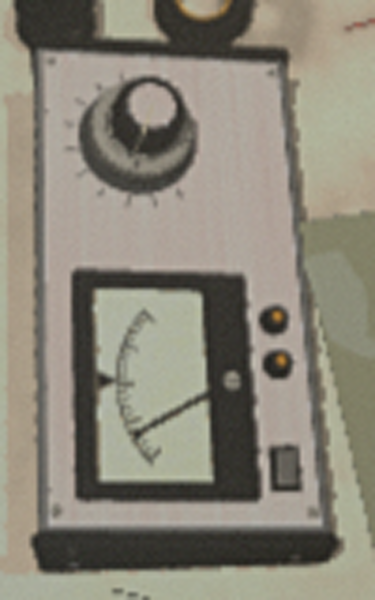

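```bash
cat >> h.py <<'E'
def setup(dt,ds):
    A=lambda x,y:((x+.5)/4.7-.5+170,(y+.5)/4.7-.5+145)
    B=lambda x,y:((x+.5)/3.75-.5+295,(y+.5)/3.75-.5+190)
    return A,B
def tri(rays):
    M=sum(np.eye(3)-np.outer(r,r) for o,r in rays);b=sum((np.eye(3)-np.outer(r,r))@o for o,r in rays)
    return np.linalg.solve(M,b)
E
python3 - <<'E'
from h import *
dt=shot('top');ds=shot('scene');A,B=setup(dt,ds)
Z=np.array([0,0,1])
fl,fr,bl,br=[plane(dt,*A(*p),[0,0,h],Z) for p,h in (((42,410),.056),((707,465),.056),((67,42),.083),((740,88),.083))]
print(fl,fr,bl,br)
ydir=(fl-fr)/np.linalg.norm(fl-fr)+(bl-br)/np.linalg.norm(bl-br);yaw=np.arctan2(-ydir[0],ydir[1])
print('yaw',np.degrees(yaw),'w',np.linalg.norm(fl-fr),np.linalg.norm(bl-br))
c=(fl+fr+bl+br)/4; c[2]=.0695
t=np.radians(10);cy,sy=np.cos(yaw),np.sin(yaw)
R=np.array([[cy,-sy,0],[sy,cy,0],[0,0,1]])@np.array([[np.cos(t),0,-np.sin(t)],[0,1,0],[np.sin(t),0,np.cos(t)]])
n=R[:,2]
print('centre',c,'R',R)
capT=plane(dt,*A(570,218),c+.047*n,n);capS=plane(ds,*B(154,104),c+.047*n,n)
print('cap from top/scene',capT,capS,'tri',tri([ray(dt,*A(570,218)),ray(ds,*B(154,104))]))
for nm,k in(('T',capT),('S',capS)): print('control',nm,k-.047*n, R.T@(k-c))
for nm,d,F,ps in(('top',dt,A,((230,301),(178,172),(248,152))),('sc',ds,B,((232,380),(135,434),(112,380)))):
    P=[R.T@(plane(d,*F(*p),c+.01*n,n)-c) for p in ps]
    for q in P[1:]: v=q-P[0]; print(nm,'len',np.hypot(v[0],v[1]),'cw ang',np.degrees(np.arctan2(-v[1],v[0])))
    print(P[0])
np.savez('g.npz',R=R,c=c)
E
```

```text
[0.42688218 0.16264874 0.056     ] [ 0.39618466 -0.1261133   0.056     ] [0.58449107 0.1479255  0.083     ] [ 0.55645367 -0.14430796  0.083     ]
yaw -5.774226685138122 w 0.290389143124712 0.2935753559848837
centre [0.4910029  0.01003825 0.0695    ] R [[ 0.9798109   0.10060876 -0.1727671 ]
 [-0.09908029  0.99492607  0.01747053]
 [ 0.17364818  0.          0.98480775]]
cap from top/scene [ 0.49398679 -0.07175154  0.11919948] [ 0.49060951 -0.07170436  0.11860616] tri [ 0.49217211 -0.07115914  0.1214985 ]
control T [ 0.50210685 -0.07257266  0.07291351] [ 0.01965763 -0.08107459  0.047     ]
control S [ 0.49872957 -0.07252547  0.07232019] [ 0.01624083 -0.08136742  0.047     ]
top len 0.059854129756635344 cw ang -26.329789776166045
top len 0.06452816956039674 cw ang 2.657632622191446
[-0.02640115  0.06478249  0.01      ]
sc len 0.06250963705037113 cw ang -28.692998172344048
sc len 0.06644096982081593 cw ang -1.255474378133196
[-0.02848367  0.06508529  0.01      ]
```

The needle sits at about −27° and the marker at about 0°, so the knob needs roughly 70° clockwise. I'll move above the knob now, with the tool kept vertical and the jaws closing near the source's y axis.

Request:
jog_arm(
  commands=[
    [[0, 0.03, -0.0273, 0, 0], [0, 0.03, -0.0273, 0, 0], [0, 0.03, -0.0273, 0, 0], [0, 0.03, -0.0273, 0, 0], [0, 0.03, -0.0273, 0, 0], [0, 0.03, -0.0273, 0, 0], [0, 0.03, -0.0273, 0, 0], [0, 0.03, -0.0273, 0, 0], [0, 0.03, -0.0273, 0, 0], [0, 0.03, -0.0273, 0, 0], [0, 0.03, -0.0273, 0, 0], [0, 0.03, -0.0273, 0, 0], [0, 0.03, -0.0273, 0, 0], [0, 0.03, -0.0273, 0, 0], [0, 0, 0, 0, 0], [0, 0, 0, 0, 0]],
  ],
)

```text
t: 1.8
ee_pos: [0.4929, -0.0716, 0.2193]
eef_rot: [[0.911, 0.412, -0.0], [0.412, -0.911, -0.0], [-0.0, -0.0, -1.0]]
contact_force: [0.4, -1.0, 0.3]
width: 0.0942
gripper_force: 0.0
```

```bash
cat >> h.py <<'E'
def to(p):
    s=ctrl.observe();R=np.array(s['eef_rot']);e=R[:,1]
    print('t',s['t'],'pos',np.round(s['ee_pos'],4),'yaxis ang',np.round(np.degrees(np.arctan2(e[1],e[0])),1),'tool shift',np.round(R.T@(np.array(p)-s['ee_pos']),4),'tau',np.round(s['torque'],2),'F',np.round(s['contact_force'],1),'w',s['width'])
E
python3 - <<'E'
from h import *
to([.4936,-.0719,.115]); shot('top','t1.png');shot('scene','s1.png')
a=cv2.imread('pics/t1.png')[100:300,150:390];b=cv2.imread('pics/s1.png')[150:350,270:430]
cv2.imwrite('pics/c.png',np.hstack([cv2.resize(a,None,fx=2,fy=2),cv2.resize(b,None,fx=2,fy=2)]))
E
```

```text
t 1.8 pos [ 0.4929 -0.0716  0.2193] yaxis ang -65.7 tool shift [0.0006 0.0006 0.1043] tau [-0.05  0.02 -0.  ] F [ 0.4 -1.   0.3] w 0.09420477874001432
```

View pics/c.png

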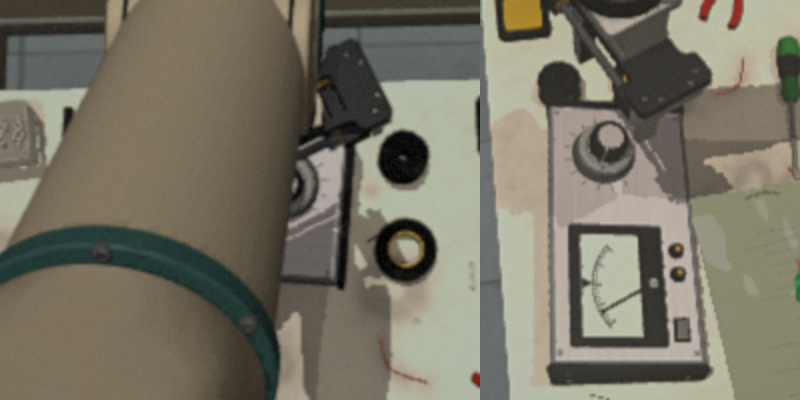

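The arm hides the panel in the top view, but the scene view still shows the needle, the marker and the knob. I'll turn back 5°, go down and grip the knob.

Request:
jog_arm(
  commands=[
    [[0, 0, 0, 0.03, -5], [0, 0.0006, 0.0006, 0.03, 0], [0, 0, 0, 0.025, 0], [0, 0, 0, 0.012, 0], [0, 0, 0, 0.007, 0], [0, 0, 0, 0, 0], [255, 0, 0, 0, 0], [255, 0, 0, 0, 0], [255, 0, 0, 0, 0], [255, 0, 0, 0, 0], [255, 0, 0, 0, 0], [255, 0, 0, 0, 0], [255, 0, 0, 0, 0], [255, 0, 0, 0, 0]],
  ],
)

```text
t: 3.3
ee_pos: [0.4936, -0.0724, 0.1155]
eef_rot: [[0.873, 0.487, -0.0], [0.487, -0.873, 0.0], [-0.0, -0.0, -1.0]]
contact_force: [-0.8, 0.3, 1.3]
width: 0.0413
gripper_force: 29.7
```

```bash
python3 - <<'E'
from h import *
to([.4936,-.0719,.115]); shot('scene','s2.png')
b=cv2.imread('pics/s2.png')[150:350,270:430]
cv2.imwrite('pics/d.png',cv2.resize(b,None,fx=3,fy=3,interpolation=cv2.INTER_CUBIC))
E
```

```text
t 3.3 pos [ 0.4936 -0.0724  0.1155] yaxis ang -60.8 tool shift [ 0.0003 -0.0005  0.0005] tau [ 0.02  0.07 -0.04] F [-0.8  0.3  1.3] w 0.04129055597890156
```

View pics/d.png

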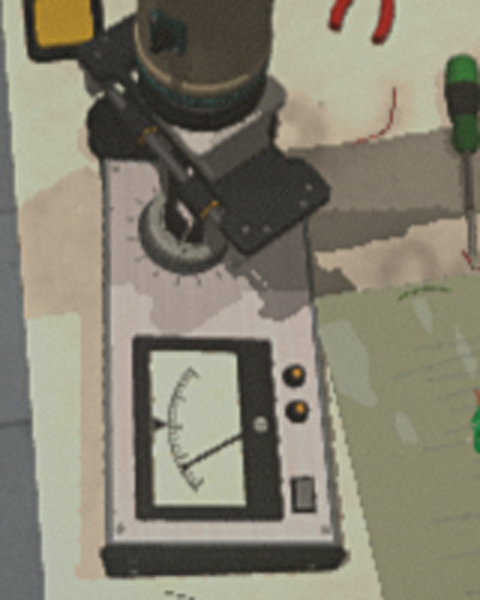

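The jaws hold the knob at 41.3 mm with no side load. I'll turn it 60° clockwise and then check the needle.

Request:
jog_arm(
  commands=[
    [[255, 0, 0, 0, 6], [255, 0, 0, 0, 6], [255, 0, 0, 0, 6], [255, 0, 0, 0, 6], [255, 0, 0, 0, 6], [255, 0, 0, 0, 6], [255, 0, 0, 0, 6], [255, 0, 0, 0, 6], [255, 0, 0, 0, 6], [255, 0, 0, 0, 6], [255, 0, 0, 0, 0], [255, 0, 0, 0, 0]],
  ],
)

```text
t: 4.55
ee_pos: [0.4937, -0.0697, 0.1161]
eef_rot: [[0.86, -0.511, -0.0], [-0.511, -0.86, 0.004], [-0.002, -0.003, -1.0]]
contact_force: [-1.6, 5.0, 7.8]
width: 0.0407
gripper_force: 30.6
```

```bash
cat >> h.py <<'E'
G=dict(np.load('g.npz')) if __import__('os').path.exists('g.npz') else {}
def rect(d,h=.006,res=4):
    """panel-plane view of meter: 4 px/mm; row down = -x_panel, col right = -y_panel"""
    R,c=G['R'],G['c']; xs=np.arange(.060,-.040,-.001/res); ys=np.arange(.125,.005,-.001/res)
    m=np.array([[proj(d,c+R@[x,y,h]) for y in ys] for x in xs],np.float32)
    return cv2.remap(np.array(d['pixels']),m,None,cv2.INTER_CUBIC)
E
python3 - <<'E'
from h import *
to([.4936,-.0719,.115]); d=shot('scene','s3.png')
im0=cv2.imread('pics/s2.png');a=rect(d);d2=dict(d);d2['pixels']=im0;b=rect(d2)
cv2.imwrite('pics/e.png',cv2.resize(np.hstack([b,a]),(800,333)))
E
```

```text
t 4.55 pos [ 0.4937 -0.0697  0.1161] yaxis ang -120.7 tool shift [0.001  0.002  0.0011] tau [ 2.28 -0.05  0.13] F [-1.6  5.   7.8] w 0.040732952946566016
```

View pics/e.png

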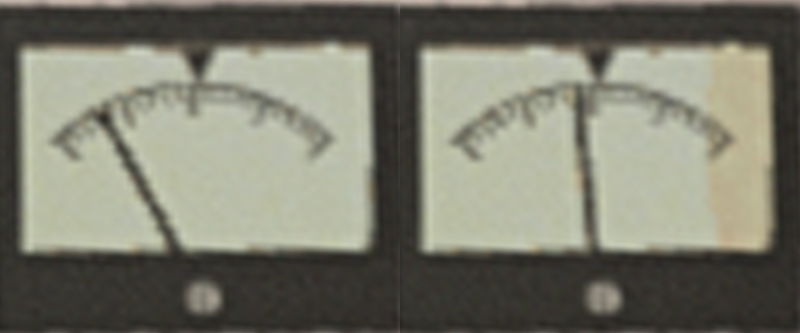

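The rectified needle lines cross at about (197,284). The needle is now 5.2° short of vertical and the marker tip (198,83) is at about +0.3°. That leaves 5.5° of needle, about 14° of knob.

Request:
jog_arm(
  commands=[
    [[255, 0, 0, 0, 5], [255, 0, 0, 0, 5], [255, 0, 0, 0, 4], [255, 0, 0, 0, 0], [255, 0, 0, 0, 0], [255, 0, 0, 0, 0]],
  ],
)

```text
t: 5.2
ee_pos: [0.4943, -0.0695, 0.1161]
eef_rot: [[0.711, -0.704, 0.001], [-0.704, -0.711, 0.004], [-0.002, -0.004, -1.0]]
contact_force: [-1.2, 6.2, 6.1]
width: 0.0409
gripper_force: 31.0
```

```bash
cat >> h.py <<'E'
def needle(d):
    g=cv2.cvtColor(rect(d),cv2.COLOR_BGR2GRAY)
    g=cv2.resize(g,(400,333)).astype(float)
    pts=[]
    for y in range(125,235):
        r=g[y,120:290]; r=cv2.GaussianBlur(r[None],(9,1),0)[0]; pts.append((120+np.argmin(r),y))
    vx,vy,x,y=cv2.fitLine(np.array(pts,np.float32),cv2.DIST_HUBER,0,.01,.01).ravel()
    m=(g[60:82,170:230]<90); mx=170+np.mean(np.nonzero(m)[1])
    tip=x+vx/vy*(84-y)
    print('tip x',round(tip,1),'marker x',round(mx,1),'mm off',round((mx-tip)/3.33,2),'slope deg',round(np.degrees(np.arctan(-vx/vy)),2))
E
python3 - <<'E'
from h import *
to([.4936,-.0719,.115]); d=shot('scene','s4.png'); needle(d)
d3=dict(d);d3['pixels']=cv2.imread('pics/s3.png');needle(d3)
E
```

```text
t 5.2 pos [ 0.4943 -0.0695  0.1161] yaxis ang -134.7 tool shift [0.0012 0.0022 0.0011] tau [ 2.4  -0.55  0.13] F [-1.2  6.2  6.1] w 0.04094808157239557
tip x 193.0 marker x 197.7 mm off 1.42 slope deg -1.23
tip x 176.0 marker x 197.7 mm off 6.52 slope deg -5.79
```

Request:
jog_arm(
  commands=[
    [[255, 0, 0, 0, 3.5], [255, 0, 0, 0, 0], [255, 0, 0, 0, 0], [0, 0, 0, 0, 0], [0, 0, 0, 0, 0], [0, 0, 0, 0, 0], [0, 0, 0, 0, 0], [0, 0, 0, -0.04, 0], [0, 0, 0, -0.05, 0], [0, 0, 0, 0, 0]],
  ],
)

```text
t: 6.25
ee_pos: [0.4973, -0.0742, 0.2104]
eef_rot: [[0.664, -0.748, 0.01], [-0.748, -0.664, -0.002], [0.008, -0.007, -1.0]]
contact_force: [0.7, 0.9, 0.1]
width: 0.0926
gripper_force: 0.0
```

```bash
python3 - <<'E'
from h import *
to([.4936,-.0719,.115]); d=shot('scene','s5.png'); needle(d)
t=shot('top','t5.png')
R,c=G['R'],G['c']
def k(f): 
    i=cv2.imread('pics/'+f)[205:250,310:355]; return cv2.resize(i,(400,400),interpolation=cv2.INTER_CUBIC)
cv2.imwrite('pics/f.png',np.hstack([k('scene0.png'),k('s5.png')]))
E
```

```text
t 6.25 pos [ 0.4973 -0.0742  0.2104] yaxis ang -138.4 tool shift [-0.005   0.0019  0.0954] tau [ 0.1  -0.07 -0.02] F [0.7 0.9 0.1] w 0.09256809006683005
tip x 201.2 marker x 197.8 mm off -1.03 slope deg 1.27
```

View pics/f.png

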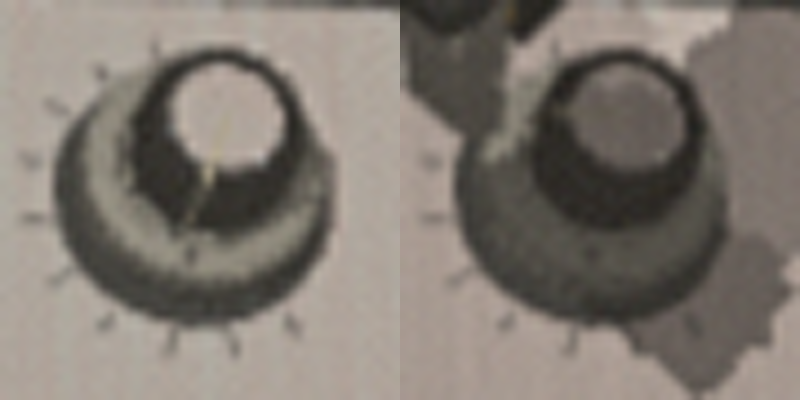

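The needle is about 1 mm past the marker, and the ring's dot hasn't moved: (192,255) before, (592,255) in the right-hand half now. I'll swing the arm aside to cross-check the needle from the top camera.

Request:
jog_arm(
  commands=[
    [[0, 0.028, 0.025, 0, -5], [0, 0.03, 0.022, 0, -5], [0, 0.032, 0.019, 0, -5], [0, 0.034, 0.016, 0, -5], [0, 0.035, 0.013, 0, -5], [0, 0.036, 0.01, 0, -5], [0, 0.037, 0.007, 0, -5], [0, 0.037, 0.004, 0, -5], [0, 0, 0, 0, 0]],
  ],
)

```text
t: 7.25
ee_pos: [0.6573, -0.2967, 0.2018]
eef_rot: [[0.99, -0.143, -0.001], [-0.143, -0.99, 0.001], [-0.001, -0.001, -1.0]]
contact_force: [0.5, 0.1, -0.2]
width: 0.0939
gripper_force: 0.0
```

```bash
python3 - <<'E'
from h import *
to([.4936,-.0719,.115]); t=shot('top','t6.png'); s=shot('scene','s6.png'); needle(s); needle(t)
a=rect(t);b=rect(s)
cv2.imwrite('pics/g.png',cv2.resize(np.hstack([a,b]),(800,333)))
E
```

```text
t 7.25 pos [ 0.6573 -0.2967  0.2018] yaxis ang -98.2 tool shift [-0.1942 -0.1989  0.0871] tau [ 0.08 -0.01 -0.02] F [ 0.5  0.1 -0.2] w 0.09393517176604657
tip x 201.8 marker x 197.6 mm off -1.26 slope deg 1.64
tip x 145.7 marker x nan mm off nan slope deg 7.72
  return _methods._mean(a, axis=axis, dtype=dtype,
  ret = ret.dtype.type(ret / rcount)
```

View pics/g.png

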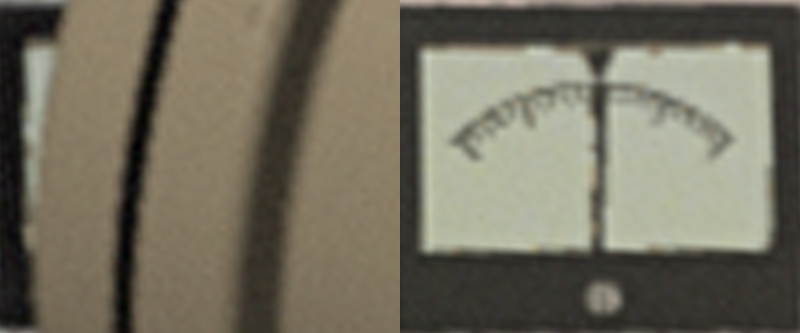

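The top view is still blocked. In the scene view the needle (598–600) points right at the marker (598), about 1 mm off and well within tolerance. Next is the ring: I'll go back above it with the jaws 25° anticlockwise of the source's y axis.

Request:
jog_arm(
  commands=[
    [[0, 0, 0, 0, -7], [0, 0, 0, 0, -7], [0, 0, 0, 0, -7], [0, 0, 0, 0, -6.4], [0, -0.0109, -0.0379, 0, 0], [0, -0.0109, -0.0379, 0, 0], [0, -0.0109, -0.0379, 0, 0], [0, -0.0109, -0.0379, 0, 0], [0, -0.0109, -0.0379, 0, 0], [0, -0.0109, -0.0379, 0, 0], [0, -0.0109, -0.0379, 0, 0], [0, 0, 0, 0, 0], [0, 0, 0, 0, 0]],
  ],
)

```text
t: 8.65
ee_pos: [0.4947, -0.0692, 0.2056]
eef_rot: [[0.945, 0.328, -0.001], [0.328, -0.945, 0.0], [-0.001, -0.0, -1.0]]
contact_force: [-0.2, -0.8, 0.7]
width: 0.0942
gripper_force: 0.0
```

```bash
python3 - <<'E'
from h import *
to([.498,-.0715,.0945])
E
```

```text
t 8.65 pos [ 0.4947 -0.0692  0.2056] yaxis ang -70.9 tool shift [0.0024 0.0033 0.1111] tau [-0.01 -0.03  0.  ] F [-0.2 -0.8  0.7] w 0.09415760457772798
```

Request:
jog_arm(
  commands=[
    [[0, 0.0024, 0.0033, 0.02, 0], [0, 0, 0, 0.03, 0], [0, 0, 0, 0.025, 0], [0, 0, 0, 0.015, 0], [0, 0, 0, 0.01, 0], [0, 0, 0, 0.006, 0], [0, 0, 0, 0.005, 0], [0, 0, 0, 0, 0], [255, 0, 0, 0, 0], [255, 0, 0, 0, 0], [255, 0, 0, 0, 0], [255, 0, 0, 0, 0], [255, 0, 0, 0, 0], [255, 0, 0, 0, 0]],
  ],
)

```text
t: 10.05
ee_pos: [0.4995, -0.0717, 0.0947]
eef_rot: [[0.945, 0.327, -0.0], [0.327, -0.945, 0.001], [0.0, -0.001, -1.0]]
contact_force: [-0.5, 2.1, 4.1]
width: 0.0613
gripper_force: 30.0
```

```bash
python3 - <<'E'
from h import *
to([.498,-.0715,.0945]); s=shot('scene','s7.png'); needle(s)
E
```

```text
t 10.05 pos [ 0.4995 -0.0717  0.0947] yaxis ang -70.9 tool shift [-0.0014 -0.0007  0.0002] tau [ 0.55  0.18 -0.07] F [-0.5  2.1  4.1] w 0.06127785408207264
tip x 201.5 marker x 197.5 mm off -1.18 slope deg 1.45
```

The ring is gripped at 61.3 mm. First stroke is 50°, which is at most 30° past the bite.

Request:
jog_arm(
  commands=[
    [[255, 0, 0, 0, 5], [255, 0, 0, 0, 5], [255, 0, 0, 0, 5], [255, 0, 0, 0, 5], [255, 0, 0, 0, 5], [255, 0, 0, 0, 0]],
  ],
)

```text
t: 10.7
ee_pos: [0.4996, -0.0712, 0.0944]
eef_rot: [[0.995, -0.103, -0.0], [-0.103, -0.995, 0.001], [-0.001, -0.001, -1.0]]
contact_force: [0.1, 2.3, 1.2]
width: 0.0615
gripper_force: 30.0
```

```bash
python3 - <<'E'
from h import *
to([.498,-.0715,.0945])
E
```

```text
t 10.7 pos [ 0.4996 -0.0712  0.0944] yaxis ang -95.9 tool shift [-0.0015  0.0004 -0.0001] tau [ 1.78 -0.18  0.18] F [0.1 2.3 1.2] w 0.06152039458204795
```

Request:
jog_arm(
  commands=[
    [[255, 0, 0, 0, 5], [255, 0, 0, 0, 5], [255, 0, 0, 0, 5], [255, 0, 0, 0, 5], [255, 0, 0, 0, 5], [255, 0, 0, 0, 0]],
  ],
)

```text
t: 11.3
ee_pos: [0.4996, -0.0713, 0.0945]
eef_rot: [[0.859, -0.512, -0.0], [-0.512, -0.859, 0.001], [-0.001, -0.001, -1.0]]
contact_force: [-0.7, 3.4, 0.4]
width: 0.0614
gripper_force: 30.1
```

```bash
python3 - <<'E'
from h import *
to([.498,-.0715,.0945]); s=shot('scene','s8.png'); needle(s)
E
```

```text
t 11.3 pos [ 0.4996 -0.0713  0.0945] yaxis ang -120.8 tool shift [-0.0013  0.001  -0.    ] tau [ 1.78 -0.4   0.09] F [-0.7  3.4  0.4] w 0.061375346366294964
tip x 201.7 marker x 197.8 mm off -1.19 slope deg 1.66
```

There's no bite yet: torque is still at the slack level. I'll regrip and take a second stroke.

Request:
jog_arm(
  commands=[
    [[0, 0, 0, 0, 0], [0, 0, 0, 0, 0], [0, 0, 0, 0, 0], [0, 0, 0, 0, -8], [0, 0, 0, 0, -8], [0, 0, 0, 0, -8], [0, 0, 0, 0, -8], [0, 0, 0, 0, -8], [0, 0, 0, 0, -8], [0, 0, 0, 0, -2], [255, 0, 0, 0, 0], [255, 0, 0, 0, 0], [255, 0, 0, 0, 0], [255, 0, 0, 0, 0], [255, 0, 0, 0, 0], [255, 0, 0, 0, 0]],
  ],
)

```text
t: 12.95
ee_pos: [0.4994, -0.0718, 0.0945]
eef_rot: [[0.945, 0.327, -0.0], [0.327, -0.945, 0.0], [-0.0, -0.0, -1.0]]
contact_force: [-0.5, 1.3, 0.3]
width: 0.0614
gripper_force: 30.0
```

```bash
python3 - <<'E'
from h import *
to([.4995,-.0715,.0945])
E
```

```text
t 12.95 pos [ 0.4994 -0.0718  0.0945] yaxis ang -70.9 tool shift [ 0.0002 -0.0002 -0.    ] tau [0.31 0.09 0.02] F [-0.5  1.3  0.3] w 0.06138107451135931
```

Request:
jog_arm(
  commands=[
    [[255, 0, 0, 0, 5], [255, 0, 0, 0, 5], [255, 0, 0, 0, 5], [255, 0, 0, 0, 0], [255, 0, 0, 0, 0]],
  ],
)

```text
t: 13.45
ee_pos: [0.4994, -0.0714, 0.0941]
eef_rot: [[0.997, 0.073, -0.001], [0.073, -0.997, 0.001], [-0.001, -0.001, -1.0]]
contact_force: [0.9, 1.9, -5.1]
width: 0.0616
gripper_force: 30.0
```

```bash
python3 - <<'E'
from h import *
to([.4995,-.0715,.0945])
E
```

```text
t 13.45 pos [ 0.4994 -0.0714  0.0941] yaxis ang -85.8 tool shift [ 0.0001  0.0001 -0.0004] tau [ 1.46 -0.27  0.05] F [ 0.9  1.9 -5.1] w 0.061638711766177016
```

Request:
jog_arm(
  commands=[
    [[255, 0, 0, 0, 5], [255, 0, 0, 0, 5], [255, 0, 0, 0, 5], [255, 0, 0, 0, 0], [255, 0, 0, 0, 0]],
  ],
)

```text
t: 13.95
ee_pos: [0.4993, -0.0714, 0.0945]
eef_rot: [[0.982, -0.187, -0.001], [-0.187, -0.982, 0.001], [-0.001, -0.001, -1.0]]
contact_force: [-0.5, 3.3, -0.5]
width: 0.0612
gripper_force: 29.9
```

```bash
python3 - <<'E'
from h import *
to([.4995,-.0715,.0945]); s=shot('scene','s9.png'); needle(s)
E
```

```text
t 13.95 pos [ 0.4993 -0.0714  0.0945] yaxis ang -100.8 tool shift [0.0002 0.0001 0.    ] tau [ 1.88 -0.13  0.09] F [-0.5  3.3 -0.5] w 0.061219181386462276
tip x 201.7 marker x 197.8 mm off -1.19 slope deg 1.66
```

Request:
jog_arm(
  commands=[
    [[255, 0, 0, 0, 5], [255, 0, 0, 0, 5], [255, 0, 0, 0, 5], [255, 0, 0, 0, 5], [255, 0, 0, 0, 0], [255, 0, 0, 0, 0]],
  ],
)

```text
t: 14.6
ee_pos: [0.4994, -0.0712, 0.0947]
eef_rot: [[0.86, -0.511, -0.0], [-0.511, -0.86, 0.001], [-0.001, -0.001, -1.0]]
contact_force: [-2.8, 4.9, 1.7]
width: 0.0611
gripper_force: 30.5
```

```bash
python3 - <<'E'
from h import *
to([.4995,-.0715,.0945])
E
```

```text
t 14.6 pos [ 0.4994 -0.0712  0.0947] yaxis ang -120.7 tool shift [0.0002 0.0002 0.0002] tau [ 2.63 -0.27  0.21] F [-2.8  4.9  1.7] w 0.061070299904993866
```

Request:
jog_arm(
  commands=[
    [[0, 0, 0, 0, 0], [0, 0, 0, 0, 0], [0, 0, 0, 0, 0], [0, 0, 0, 0, -8], [0, 0, 0, 0, -8], [0, 0, 0, 0, -8], [0, 0, 0, 0, -8], [0, 0, 0, 0, -8], [0, 0, 0, 0, -8], [0, 0, 0, 0, -2], [255, 0, 0, 0, 0], [255, 0, 0, 0, 0], [255, 0, 0, 0, 0], [255, 0, 0, 0, 0], [255, 0, 0, 0, 0], [255, 0, 0, 0, 0]],
  ],
)

```text
t: 16.2
ee_pos: [0.4995, -0.0718, 0.0945]
eef_rot: [[0.945, 0.327, -0.0], [0.327, -0.945, 0.0], [-0.0, -0.0, -1.0]]
contact_force: [-0.5, 1.7, 1.2]
width: 0.0613
gripper_force: 30.0
```

```bash
python3 - <<'E'
from h import *
to([.4995,-.0715,.0945])
E
```

```text
t 16.2 pos [ 0.4995 -0.0718  0.0945] yaxis ang -70.9 tool shift [ 0.0001 -0.0003 -0.    ] tau [ 0.23  0.12 -0.06] F [-0.5  1.7  1.2] w 0.06132019742567519
```

Request:
jog_arm(
  commands=[
    [[255, 0, 0, 0, 5], [255, 0, 0, 0, 5], [255, 0, 0, 0, 5], [255, 0, 0, 0, 0], [255, 0, 0, 0, 0]],
  ],
)

```text
t: 16.7
ee_pos: [0.4993, -0.0717, 0.0943]
eef_rot: [[0.997, 0.073, -0.001], [0.073, -0.997, 0.001], [-0.001, -0.001, -1.0]]
contact_force: [-0.8, 2.0, -1.8]
width: 0.0612
gripper_force: 29.7
```

```bash
python3 - <<'E'
from h import *
to([.4995,-.0715,.0945])
s=shot('scene','s10.png'); needle(s)
k=lambda f:cv2.resize(cv2.imread('pics/'+f)[205:250,310:355],(266,266),interpolation=cv2.INTER_CUBIC)
cv2.imwrite('pics/i.png',np.hstack([k('s7.png'),k('s8.png'),k('s10.png')]))
E
```

```text
t 16.7 pos [ 0.4993 -0.0717  0.0943] yaxis ang -85.8 tool shift [ 0.0002 -0.0002 -0.0002] tau [1.01 0.02 0.16] F [-0.8  2.  -1.8] w 0.06117643125646569
tip x 201.5 marker x 197.7 mm off -1.14 slope deg 1.45
```

View pics/i.png

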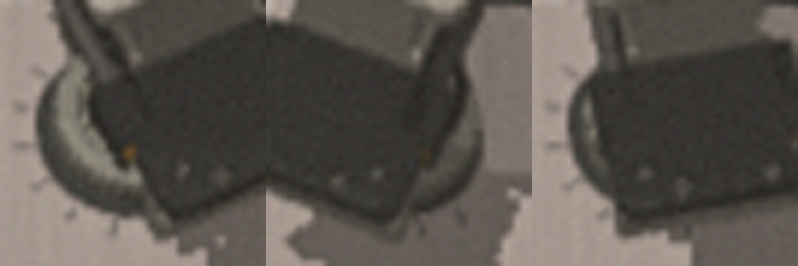

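The gripper hides the ring dot in this view. Total turn is 115°, so the ring must be at or past the bite. I'll go on in small steps, reading the wrist moment and the last joint's effort.

```bash
cat >> h.py <<'E'
def tq():
    s=ctrl.observe();print('t',s['t'],'tau',np.round(s['torque'],2),'j7',np.round(s['joint_efforts'][6],3),'F',np.round(s['contact_force'],1),'ang',round(np.degrees(np.arctan2(s['eef_rot'][1][1],s['eef_rot'][0][1])),1),'z',round(s['ee_pos'][2],4),'w',round(s['width'],4))
E
python3 -c "
from h import *
tq()"
```

```text
t 16.75 tau [1.13 0.08 0.12] j7 -0.167 F [-0.2  3.  -2.2] ang -85.8 z 0.0943 w 0.0615
```

Request:
jog_arm(
  commands=[
    [[255, 0, 0, 0, 4], [255, 0, 0, 0, 4], [255, 0, 0, 0, 4], [255, 0, 0, 0, 0]],
  ],
)

```text
t: 17.15
ee_pos: [0.4993, -0.0716, 0.0943]
eef_rot: [[0.991, -0.136, -0.001], [-0.136, -0.991, 0.001], [-0.001, -0.0, -1.0]]
contact_force: [-0.8, 2.4, -1.2]
width: 0.0614
gripper_force: 30.0
```

```bash
python3 -c "
from h import *
tq()"
```

```text
t 17.15 tau [1.06 0.02 0.38] j7 -0.659 F [-0.8  2.4 -1.2] ang -97.8 z 0.0943 w 0.0614
```

Request:
jog_arm(
  commands=[
    [[255, 0, 0, 0, 4], [255, 0, 0, 0, 4], [255, 0, 0, 0, 4], [255, 0, 0, 0, 0]],
  ],
)

```text
t: 17.55
ee_pos: [0.4994, -0.0715, 0.0943]
eef_rot: [[0.941, -0.338, -0.001], [-0.338, -0.941, 0.001], [-0.001, -0.0, -1.0]]
contact_force: [0.0, 1.4, -3.6]
width: 0.0612
gripper_force: 30.2
```

```bash
python3 -c "
from h import *
tq()"
```

```text
t 17.55 tau [ 1.64 -0.29  0.54] j7 -0.861 F [ 0.   1.4 -3.6] ang -109.7 z 0.0943 w 0.0612
```

Request:
jog_arm(
  commands=[
    [[255, 0, 0, 0, 4], [255, 0, 0, 0, 4], [255, 0, 0, 0, 3], [255, 0, 0, 0, 0]],
  ],
)

```text
t: 17.95
ee_pos: [0.4991, -0.0713, 0.0945]
eef_rot: [[0.86, -0.511, -0.001], [-0.511, -0.86, 0.001], [-0.002, -0.0, -1.0]]
contact_force: [-2.1, 3.7, -0.0]
width: 0.0614
gripper_force: 30.3
```

```bash
python3 -c "
from h import *
tq();needle(shot('scene'))"
```

```text
t 17.95 tau [1.63 0.04 0.68] j7 -0.908 F [-2.1  3.7 -0. ] ang -120.7 z 0.0945 w 0.0614
tip x 201.0 marker x 197.7 mm off -0.99 slope deg 0.8
```

The moment rose to 0.68 N m about 40° past the bite. That puts the clamp force at roughly 50–90 N, close to the 70 N target, and the needle hasn't moved. I'll release and retreat.

Request:
jog_arm(
  commands=[
    [[0, 0, 0, 0, 0], [0, 0, 0, 0, 0], [0, 0, 0, 0, 0], [0, 0, 0, 0, 0], [0, 0, 0, -0.02, 0], [0, 0, 0, -0.04, 0], [0, 0, 0, -0.04, 0], [0, 0, 0, -0.03, 0], [0, 0, 0, 0, 0], [0, 0, 0, 0, 0]],
  ],
)

```text
t: 19.0
ee_pos: [0.4997, -0.0723, 0.2248]
eef_rot: [[0.858, -0.514, 0.001], [-0.514, -0.858, 0.0], [0.001, -0.001, -1.0]]
contact_force: [-0.5, -0.0, -0.6]
width: 0.0938
gripper_force: 0.0
```

```bash
python3 - <<'E'
from h import *
tq();s=shot('scene','s11.png');needle(s)
# ring turn: polar brightness of ring's top face about axis (knob side masked by radius), dark dot
def prof(f,h):
    g=cv2.cvtColor(cv2.imread('pics/'+f),cv2.COLOR_BGR2GRAY).astype(np.float32)
    R=G['R'];ctl=np.array([.500,-.0722,.0727]);a=np.radians(np.arange(0,360,3))
    m=np.array([[proj(s,ctl+R@[r*np.cos(t),-r*np.sin(t),h]) for t in a] for r in np.arange(.024,.029,.001)],np.float32)
    v=cv2.remap(g,m,None,cv2.INTER_CUBIC).mean(0); e=np.r_[v[-6:],v,v[:6]]
    dip=v-np.array([np.median(e[i:i+13]) for i in range(len(v))]); k=np.argsort(dip)[:6]; return [(int(i*3),round(float(dip[i]),0)) for i in k]
print(prof('scene0.png',.021),prof('s6.png',.021),prof('s11.png',.016))
E
```

```text
t 19.0 tau [ 0.09  0.02 -0.02] j7 -0.014 F [-0.5 -0.  -0.6] ang -120.9 z 0.2248 w 0.0938
tip x 201.7 marker x 197.7 mm off -1.22 slope deg 1.66
[(282, -32.0), (279, -25.0), (285, -15.0), (75, -14.0), (78, -13.0), (72, -12.0)] [(282, -32.0), (279, -25.0), (285, -18.0), (156, -10.0), (153, -10.0), (78, -10.0)] [(153, -20.0), (156, -18.0), (150, -15.0), (66, -14.0), (69, -13.0), (63, -9.0)]
```

```bash
python3 -c "
from h import *
print(ctrl.sign_off())"
```

```text
the job is handed in; nothing more can be done
None
```

I set the needle about 1 mm from the marker (tolerance 3.5 mm), tightened the ring to an estimated 50–90 N (wrist torque and turn past the bite) without shifting the setting, and handed the job in at about 19 s with the arm clear; no verdict was returned.

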